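# Push the moisture tins home in the locating rail

### The job

Two lidded moisture tins stand on the worktop in front of the aluminium locating rail. With the fingertips, push each one along the worktop into an empty bay of the rail, fully home against the stop, so that all three bays hold a tin. Slide them steadily: do not lift, tip or knock them along, and leave the tin that is already home, the crucible, the sample jar and the mortar where they stand.

Things in the scene. Friction and masses are not known exactly. Their poses are not given: they have to be found in the camera images.
- tin_rail: Aluminium rail screwed to the worktop: stop bar 300 mm long (along y), 25 deep, 26 high, with four dividers 20 mm high standing 48 mm out of it towards -x. They make three bays 90 mm apart, each 66 mm wide at the stop, tapering open to 76 mm at the mouth, with no floor. Origin: on the worktop, middle of the stop face; -x is the open side (roughly towards the robot), y runs left.
- bay_left (a point): Middle of the stop face of the left bay (empty at the start), at worktop height. x points into the stop (the direction in which a tin is pushed home), y to the left along the bar, z up. A tin is home with its side against the stop: its centre is then one tin radius before this point (-x).
- bay_mid (a point): Middle of the stop face of the middle bay (holds a tin at the start), at worktop height. x points into the stop (the direction in which a tin is pushed home), y to the left along the bar, z up. A tin is home with its side against the stop: its centre is then one tin radius before this point (-x).
- bay_right (a point): Middle of the stop face of the right bay (empty at the start), at worktop height. x points into the stop (the direction in which a tin is pushed home), y to the left along the bar, z up. A tin is home with its side against the stop: its centre is then one tin radius before this point (-x).
- tin_left: Aluminium moisture tin with its lid pressed on, upright: 58 mm in diameter, 36 mm high, 45 to 110 g. Origin: centre of its underside, z up. Starts 11 to 16 cm before the stop, left of the middle of the rail.
- tin_right: Aluminium moisture tin with its lid pressed on, upright: 58 mm in diameter, 36 mm high, 45 to 110 g. Origin: centre of its underside, z up. Starts 11 to 16 cm before the stop, right of the middle of the rail.
- tin_home: Aluminium moisture tin with its lid pressed on, upright: 56 mm in diameter, 34 mm high. Origin: centre of its underside, z up. Already home in the middle bay; not to be moved.
- crucible: White porcelain crucible, an open cup 42 mm across and 34 mm high, in front of the middle bay, between the two tins. Loose bystander, to be left where it is. Origin: centre of its underside.
- sample_jar: Squat white plastic jar with a screw cap, 55 mm across, 72 mm high, beyond the left end of the rail. Loose bystander, to be left where it is. Origin: centre of its underside.
- mortar: White porcelain mortar (bowl), 88 mm across, 48 mm high, beyond the right end of the rail. Loose bystander, to be left where it is. Origin: centre of its underside.
Things that resemble listed ones, but are neither listed nor needed, are in the scene too. What is shaped like the tin_right but orange or yellow is not meant.

How it is judged:
By the outcome, as a careful person would: the job done as asked, in the order asked, and still so for the second after the job is handed in, with the robot touching nothing.
It also fails if it takes over 59 s, if anything falls off the work surface, if the arm or the gripper's body presses on something with over 40 N, if the wrist force passes 120 N, or if a joint passes its speed limit or range.

### The arm

A 7-joint arm with a two-finger parallel gripper is mounted at the origin on a cart in front of the work surface, level with it; the furniture and walls round the work are solid. World frame = base frame: x ahead of the robot, y to its left, z up, the work surface at z = 0. Lengths are in m, angles in rad, forces in N, time in s.
With the tool pointing down it reaches from about 0.4 to 0.875 m from the base axis. Payload 19.3 kg.
Tool frame: the origin (TCP) lies between the finger pads; the fingertips stand bot.tcp_to_tips ahead of it and the grasp point (between the pads) is the TCP (bot.tcp_to_tips is the distance from the TCP to the fingertips, in m); z points along the fingers, y is the line along which they close (so a half turn about z gives the same grasp; the last joint's range is limited). The gripper opens to 85 mm and grips with 20 to 120 N. Pads are 22 mm wide; open, the fingers measure 114 mm over their backs; the gripper's body (76 mm by 85 mm) begins 54 mm behind the grasp point. The pads swing forward as they close: fully open they stand 13 mm farther back than shut.
Start: joints at [1.117, 0.521, -0.036, 1.599, 0.021, 1.021, -0.113], TCP at [0.234, -0.58, 0.25] pointing down, gripper open.
Joint ranges: [-2.91, 2.91], [-0.3, 2.13], [-1.5, 1.42], [0.17, 2.43], [-1.26, 4.41], [0.16, 1.93], [-2.52, 2.52]. Speed limits (rad/s): [1.89, 1.89, 2.39, 2.39, 3.01, 3.01, 3.01].

### API

Orientations are given as [roll, pitch, yaw] about the fixed x, y, z axes, in that order (R = Rz(yaw) Ry(pitch) Rx(roll)).
In Python, from workcell import telemetry, grab_frame, bot gives the robot as it stands. The module is installed in compiled form; this text tells all that it offers.
- The arm moves only by the shell command python3 -m crank 'ROWS' [FORCE]. ROWS is text: rows parted by semicolons, each of 7 numbers parted by spaces: the finger opening in m, from 0 to 0.0854, then the shift along the tool's x, y, z in m, then the turn, a rotation vector about the tool's x, y, z in degrees. A call has exactly 8 rows; each row shifts and turns the commanded pose from where the row before left it, along the tool's axes as they then stand; what a row does not reach is not made up. A row lasts 1/12 s, in which the tool goes at most 41.7 mm and 7.16 degrees, less where a joint would pass 70% of its speed; a pose out of reach is approached as far as the arm can. A call with a gripper value outside its range is refused whole. The fingers move at their own pace and stop on an object; FORCE is the grip in N (left out, the last holds). Time passes only in rows, so rows that do not move let the fingers close, or fill a call up. It gives the time, the measured TCP pose, the force, the opening and the grip force at its end, in the units of the state.
- telemetry.observe(): the state, without advancing time (a new reading comes with each control period).
- grab_frame(name): name is "side" or "top"; returns a dict with "pixels" (400x640x3 uint8, red, green, blue), "depth" (400x640 float32, m along the optical axis (not along the pixel's ray), 0 where there is no reading), "vertical_fov" (degrees; the focal length in pixels is half the picture's height over the tangent of half this angle, whatever the lens; pixels are square), "cx", "cy" (the principal point, pixels), "R" (3x3) and "t" (3): a world point X has camera coordinates R X + t. Camera axes: x right, y down, z forward; pixel columns grow to the right and rows downward; lengths in m; the calibration is good to about 2 mm. A picture is of the moment at which its call begins.
- bot.job_done(): hands the job in; it is judged then, once.
The state is a dict: "clock": time; "qpos": joint angles; "qd": joint speeds; "joint_efforts": joint torques, N m; "position": TCP position; "tool_rot": TCP orientation; "force": force on the tool from outside, world axes, zero at the start; "moment": the same for the moment, N m; "grip_width": finger opening in m; "finger_force": force on a finger pad.
Only numpy, scipy, OpenCV 4.12 (cv2) and the standard library are available. Lean on these libraries where they do the work, as an engineer would, in place of code of your own. Each camera call takes 0.05 s, during which the arm holds its last target. There are 200 camera calls.

## Working session

There is one attempt and no reset: what is moved stays moved. The work goes in short steps, Python scripts to look and compute and a shell command to move; the robot and the scene stay as the last step left them, time stands still between calls to the robot, and variables do not carry over. Pictures are saved under pics/ and viewed, at most 10 in all, crops included, and the job is handed in when it is done.

```bash
mkdir -p pics
cat > h.py <<'E'
import numpy as np, cv2
from workcell import telemetry, grab_frame, bot
def save(f,n): cv2.imwrite('pics/'+n,f['pixels'][:,:,::-1])
def cast(f,u,v,z):
    fl=200/np.tan(np.radians(f['vertical_fov'])/2)
    R=np.array(f['R']);t=np.array(f['t'])
    d=R.T@np.array([(u-f['cx'])/fl,(v-f['cy'])/fl,1]);c=-R.T@t
    return c+d*(z-c[2])/d[2]
def cloud(f):
    fl=200/np.tan(np.radians(f['vertical_fov'])/2)
    v,u=np.mgrid[:400,:640];d=f['depth']
    P=np.stack([(u-f['cx'])/fl*d,(v-f['cy'])/fl*d,d],-1)
    return (P-np.array(f['t']))@np.array(f['R'])
E
python3 - <<'E'
from h import *
np.set_printoptions(precision=3,suppress=True)
for n in('top','side'):
    f=grab_frame(n);save(f,n+'0.png');np.savez(n+'0.npz',**f);print(n,f['vertical_fov'],f['cx'],f['cy'],f['R'],f['t'])
s=telemetry.observe();print(s,bot.tcp_to_tips)
E
```

```text
top 49.20460089454005 320.4154497068473 198.23975782486485 [[ 0.021 -1.     0.002]
 [-0.992 -0.021 -0.124]
 [ 0.124  0.001 -0.992]] [0.024 0.539 0.936]
side 56.17317680280982 316.3409639009884 206.10486919527136 [[-0.844 -0.536 -0.007]
 [-0.293  0.472 -0.831]
 [ 0.449 -0.7   -0.556]] [0.455 0.169 0.822]
{'clock': 0.1, 'qpos': array([ 1.117,  0.522, -0.036,  1.6  ,  0.021,  1.021, -0.113]), 'qd': array([-0.001, -0.001,  0.001,  0.   , -0.001,  0.001,  0.001]), 'joint_efforts': array([  0.004, -92.85 ,   1.984, -37.053,   0.018,   0.005,   0.   ]), 'position': array([ 0.234, -0.579,  0.25 ]), 'tool_rot': array([-3.141,  0.   ,  0.384]), 'force': array([-0.086,  0.657, -0.02 ]), 'moment': array([ 0.006,  0.023, -0.064]), 'finger_force': 0.0, 'grip_width': 0.08527643039950751} 0.019
```

View pics/top0.png

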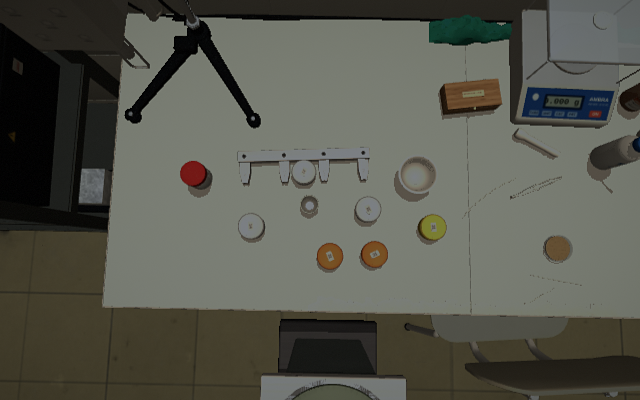

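View pics/side0.png

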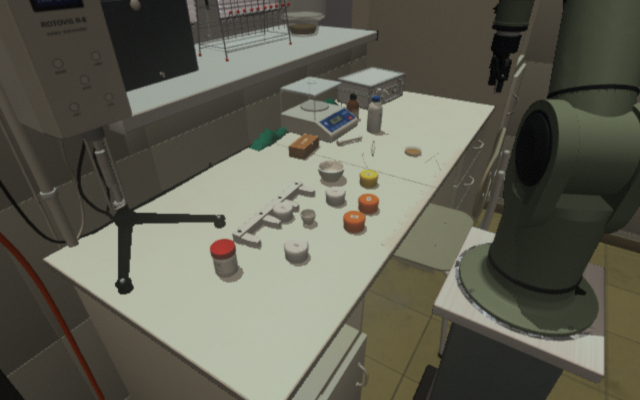

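The top view shows the left tin at (251,226), the right tin at (368,209), the home tin at (304,172) and the crucible at (309,205). The rail bar runs from (238,156) to (369,153), and the orange and yellow decoys are at (330,256), (374,254) and (432,227). The side view agrees. Next I measure them.

Run:
```python
from h import *
np.set_printoptions(precision=4,suppress=True)
f=dict(np.load('top0.npz'));P=cloud(f)
print('table z',np.median(P[270:290,150:230,2]))
for n,u,v,h in(('L',251,226,.036),('R',368,209,.036),('home',304,172,.034),('cruc',309,205,.034),('jar',194,174,.072),('mortar',417,175,.048),('or1',330,256,.036),('or2',374,254,.036),('yel',432,227,.036)):
    m=np.zeros((400,640),bool);m[v-24:v+25,u-24:u+25]=1
    m&=(abs(P[...,2]-h)<.008)&(np.hypot(P[...,0]-cast(f,u,v,h)[0],P[...,1]-cast(f,u,v,h)[1])<.05)
    Q=P[m][:,:2].astype(np.float32)
    if len(Q)<5: print(n,len(Q),cast(f,u,v,h));continue
    (c,r)=cv2.minEnclosingCircle(Q);print(n,np.array(c),r,Q.mean(0),len(Q),'cast',cast(f,u,v,h))
m=np.zeros((400,640),bool);m[140:195,230:375]=1
m&=(abs(P[...,2]-.026)<.006)
m[165:]=0
Q=P[m][:,:2].astype(np.float32);print('bar',cv2.minAreaRect(Q),len(Q))
im=cv2.resize(f['pixels'][135:245,225:395,::-1],None,fx=4.6,fy=4.6,interpolation=cv2.INTER_CUBIC);cv2.imwrite('pics/c0.png',cv2.convertScaleAbs(im,alpha=1.2))
```

```text
table z -0.0010933711621848169
L [0.474 0.188] 0.029026633128523827 [0.474  0.1876] 538 cast [0.4737 0.1863 0.036 ]
R [ 0.517  -0.0702] 0.0290822796523571 [ 0.5164 -0.0698] 529 cast [ 0.5167 -0.0704  0.036 ]
home [0.6105 0.0746] 0.04027779400348663 [0.6022 0.0748] 541 cast [0.5969 0.0731 0.034 ]
cruc [0.5386 0.0633] 0.0343095101416111 [0.5305 0.0622] 86 cast [0.523  0.0601 0.034 ]
jar [0.5824 0.3116] 0.027801616117358208 [0.5826 0.3107] 510 cast [0.5805 0.3073 0.072 ]
mortar [ 0.596  -0.1786] 0.04420449584722519 [ 0.5976 -0.1814] 410 cast [ 0.5929 -0.1764  0.048 ]
or1 [0.4121 0.0126] 0.02879568189382553 [0.4121 0.0125] 553 cast [0.4121 0.0116 0.036 ]
or2 [ 0.4181 -0.0852] 0.029032597318291664 [ 0.4182 -0.0851] 555 cast [ 0.4184 -0.0842  0.036 ]
yel [ 0.4799 -0.2142] 0.029244637116789818 [ 0.4798 -0.2132] 548 cast [ 0.4799 -0.2112  0.036 ]
bar ((0.6347231864929199, 0.07547426968812943), (0.038569457828998566, 0.29841849207878113), 1.8697938919067383) 1547
```

View pics/c0.png

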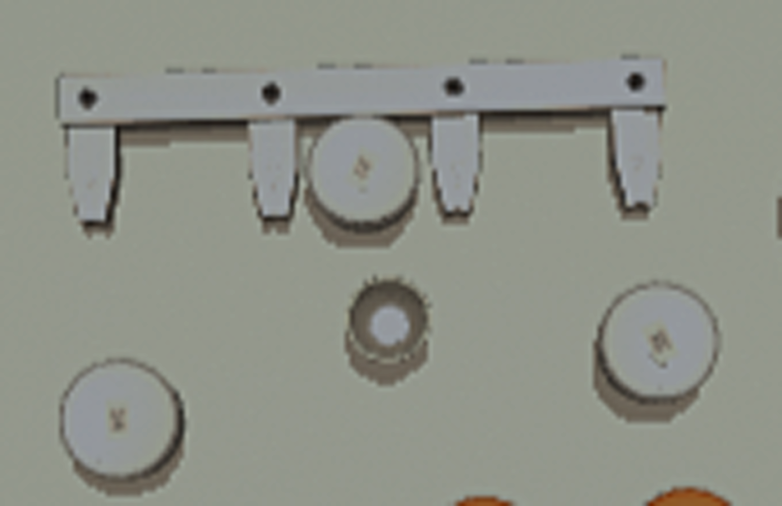

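The crop shows the bar's front-edge corners at crop (64,124) and (665,106), its back corners at (60,75) and (663,58), and the home tin touching the stop at (362,172).

Run:
```python
from h import *
np.set_printoptions(precision=4,suppress=True)
f=dict(np.load('top0.npz'))
g=lambda a,b,z:cast(f,225+(a+.5)/4.6-.5,135+(b+.5)/4.6-.5,z)[:2]
fl,fr,bl,br=[g(a,b,.026) for a,b in((64,124),(665,106),(60,75),(663,58))]
print(fl,fr,bl,br,np.linalg.norm(fl-fr),np.linalg.norm(fl-bl))
y=(fl-fr+bl-br);y/=np.linalg.norm(y);x=np.array([y[1],-y[0]]);th=np.arctan2(x[1],x[0])
o=(fl+fr+bl+br)/4-x*.0125;print('origin',o,'yaw deg',np.degrees(th))
hs=[g(a,b,.026) for a,b in((88,97),(270,92),(454,87),(636,81))];print('holes',[(np.array([(p-o)@x,(p-o)@y])) for p in hs])
for n,p in(('L',(.474,.188)),('R',(.517,-.0702)),('home',(g(362,172,.034))),('cruc',g(388,322,.034)),('or1',(.4121,.0126)),('or2',(.4181,-.0852)),('yel',(.4799,-.2142)),('mort',(.596,-.1786)),('jar',(.5824,.3116))):
    d=np.array(p)-o;print(n,p,'rail',d@x,d@y)
for s in(.09,-.09): print('bay',s,o+s*y,'home c',o+s*y-.029*x)
```

```text
[0.6192 0.2219] [ 0.6345 -0.0732] [0.6437 0.225 ] [ 0.6587 -0.0721] 0.29557512610438386 0.024721911177815487
origin [0.6266 0.0748] yaw deg 2.9264771732329478
holes [array([0.0134, 0.1355]), array([0.0132, 0.0459]), array([ 0.013 , -0.0447]), array([ 0.0134, -0.1345])]
L (0.474, 0.188) rail -0.14657628239186743 0.12087190568777724
R (0.517, -0.0702) rail -0.11681462066659762 -0.13918670980371273
home [0.5969 0.0746] rail -0.029618884302307195 0.0013873233592437064
cruc [0.5239 0.0602] rail -0.1032858788903628 -0.009269849354821062
or1 (0.4121, 0.0126) rail -0.21735050850346874 -0.05113907918907281
or2 (0.4181, -0.0852) rail -0.2163514591441246 -0.14911786209832104
yel (0.4799, -0.2142) rail -0.16121807924061027 -0.28110479486219264
mort (0.596, -0.1786) rail -0.04345194997635997 -0.25147864428342387
jar (0.5824, 0.3116) rail -0.03200731914311323 0.23877641221787393
bay 0.09 [0.622  0.1647] home c [0.593  0.1632]
bay -0.09 [ 0.6312 -0.0151] home c [ 0.6022 -0.0166]
```

```bash
python3 -m crank '0.03 .0256 -.0208 0 0 0 0;0.03 .0256 -.0208 0 0 0 0;0.03 .0256 -.0208 0 0 0 0;0.03 .0256 -.0208 0 0 0 0;0.03 .0256 -.0208 0 0 0 0;0.03 .0256 -.0208 0 0 0 0;0.03 .0256 -.0208 0 0 0 0;0.03 .0256 -.0208 0 0 0 0'
python3 -m crank '0.03 .0256 -.0208 0 0 0 0;0.03 .0256 -.0208 0 0 0 0;0.03 .0256 -.0208 0 0 0 0;0.03 .0256 -.0208 0 0 0 0;0.03 .0256 -.0208 0 0 0 0;0.03 .0256 -.0208 0 0 0 0;0.03 .0256 -.0208 0 0 0 0;0.03 .0256 -.0208 0 0 0 0'
python3 -m crank '0.03 0 0 .02 0 0 -6.33;0.03 0 0 .02 0 0 -6.33;0.03 0 0 .02 0 0 -6.33;0.03 0 0 .02 0 0 -6.33;0.03 0 0 .02 0 0 -6.33;0.03 0 0 .02 0 0 -6.33;0.03 0 0 0 0 0 0;0.03 0 0 0 0 0 0'
```

```text
clock: 0.77
position: [0.362, -0.347, 0.2502]
tool_rot: [-3.141, 0.0, 0.384]
force: [1.4, -0.0, -0.5]
grip_width: 0.03
finger_force: 0.0
clock: 1.43
position: [0.4896, -0.116, 0.2502]
tool_rot: [-3.141, 0.0, 0.384]
force: [0.3, -0.4, 0.2]
grip_width: 0.0298
finger_force: 0.0
clock: 2.1
position: [0.4887, -0.1175, 0.1299]
tool_rot: [-3.139, 0.0, 1.043]
force: [0.4, -0.5, -0.0]
grip_width: 0.03
finger_force: 0.0
```

Run:
```python
from h import *
a=grab_frame('top')['pixels'][140:270,220:450];b=grab_frame('side')['pixels'][130:280,200:430]
im=np.vstack([cv2.resize(x,None,fx=2.1,fy=2.1,interpolation=cv2.INTER_CUBIC) for x in(a,b)])
cv2.imwrite('pics/c1.png',im[:,:,::-1]);print(im.shape)
```

```text
(588, 483, 3)
```

View pics/c1.png

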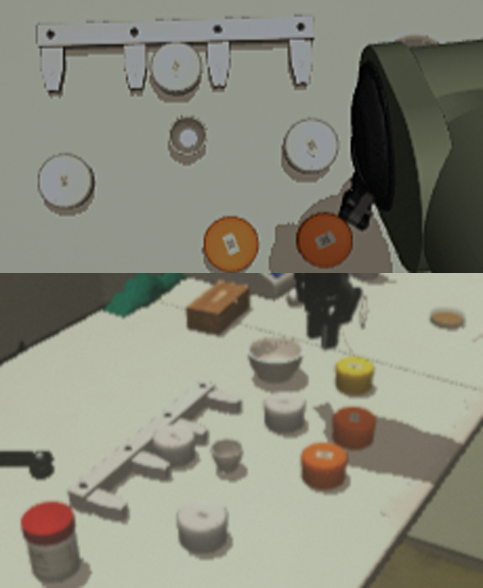

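The gripper hangs beside the right tin, between the yellow and orange decoys, with clearance all round. I'll lower it now.

```bash
python3 -m crank '0.03 0 0 .02 0 0 0;0.03 0 0 .02 0 0 0;0.03 0 0 .02 0 0 0;0.03 0 0 .015 0 0 0;0.03 0 0 .01 0 0 0;0.03 0 0 .008 0 0 0;0.03 0 0 .005 0 0 0;0.03 0 0 0 0 0 0'
python3 - <<'E'
from h import *
a=grab_frame('top')['pixels'][140:270,220:450];g=grab_frame('side');b=g['pixels'][130:280,200:430]
im=np.vstack([cv2.resize(x,None,fx=2.1,fy=2.1,interpolation=cv2.INTER_CUBIC) for x in(a,b)])
cv2.imwrite('pics/c2.png',im[:,:,::-1])
P=cloud(g);s=telemetry.observe();p=s['position'];m=(np.hypot(P[...,0]-p[0],P[...,1]-p[1])<.035)&(P[...,2]<.08)&(P[...,2]>.004)&(g['depth']>0)&(g['pixels'].max(2)<70)
Q=P[m];print(len(Q),np.percentile(Q[:,2],[0,2,10,50]) if len(Q) else '')
E
```

```text
clock: 2.87
position: [0.4893, -0.1175, 0.0322]
tool_rot: [3.142, 0.0, 1.046]
force: [-0.6, 0.3, -0.4]
grip_width: 0.03
finger_force: 0.0
193 [0.01478056 0.01867342 0.0251135  0.04661527]
```

View pics/c2.png

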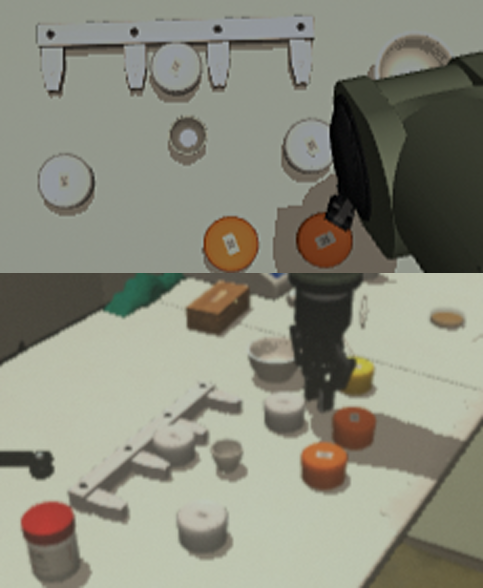

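Two fingertips are standing behind the right tin, tips at about 15 mm and clear of the decoys. I'll push gently now.

```bash
python3 -m crank '0.03 .004 0 .004 0 0 0;0.03 .004 0 0 0 0 0;0.03 .004 0 0 0 0 0;0.03 .003 0 0 0 0 0;0.03 .002 0 0 0 0 0;0.03 .002 0 0 0 0 0;0.03 .002 0 0 0 0 0;0.03 .002 0 0 0 0 0'
python3 -m crank '0.03 .003 0 0 0 0 0;0.03 .0035 0 0 0 0 0;0.03 .0035 0 0 0 0 0;0.03 .0035 0 0 0 0 0;0.03 .0035 0 0 0 0 0;0.03 .0035 0 0 0 0 0;0.03 .003 0 0 0 0 0;0.03 .002 0 0 0 0 0'
cat > loc.py <<'E'
from h import *
np.set_printoptions(precision=4,suppress=True)
o=np.array([.6266,.0753]);th=np.radians(2.93);x=np.array([np.cos(th),np.sin(th)]);y=np.array([-x[1],x[0]])
def loc(f,g,h=.036):
    P=cloud(f);m=(abs(P[...,2]-h)<.005)&(np.hypot(P[...,0]-g[0],P[...,1]-g[1])<.04)&(f['pixels'].min(2)>60)
    n,l,st,c=cv2.connectedComponentsWithStats(m.astype(np.uint8))
    if n<2: return 'none'
    Q=P[l==1+st[1:,4].argmax()][:,:2].astype(np.float32);c,r=cv2.minEnclosingCircle(Q);d=np.array(c)-o
    return np.array([*c,r,len(Q),d@x,d@y])
def show(gs):
    s=telemetry.observe();d=s['position'][:2]-o
    print('tcp',s['position'],'rail',d@x,d@y,'yaw rail',np.degrees(s['tool_rot'][2]-th),s['force'])
    for n in('top','side'):
        f=grab_frame(n)
        for g in gs: print(n,loc(f,g))
    return f
E
python3 -c "
from loc import *
show([(.53,-.05)])"
```

```text
clock: 3.63
position: [0.5008, -0.0976, 0.0283]
tool_rot: [3.142, 0.0, 1.046]
force: [-0.4, -0.4, 0.9]
grip_width: 0.0302
finger_force: 0.2
clock: 4.3
position: [0.5137, -0.0751, 0.0283]
tool_rot: [3.142, -0.0, 1.047]
force: [-0.3, -0.0, 1.2]
grip_width: 0.0299
finger_force: 0.3
tcp [ 0.5137 -0.0751  0.0283] rail -0.12041344103319848 -0.14443858048261818 yaw rail 57.0582907652431 [-0.2727 -0.0491  1.1526]
top [  0.5286  -0.0351   0.0265 134.      -0.1035  -0.1052]
side [  0.5321  -0.0398   0.0299 183.      -0.1002  -0.1101]
```

```bash
python3 -m crank '0.03 .003 0 0 0 0 0;0.03 .0035 0 0 0 0 0;0.03 .0035 0 0 0 0 0;0.03 .0035 0 0 0 0 0;0.03 .0035 0 0 0 0 0;0.03 .0035 0 0 0 0 0;0.03 .003 0 0 0 0 0;0.03 .0015 0 0 0 0 0'
python3 -m crank '0.03 -.003 0 0 0 0 0;0.03 -.004 0 0 0 0 0;0.03 -.004 0 0 0 0 0;0.03 -.004 0 0 0 0 0;0.03 0 0 0 0 0 0;0.03 0 0 0 0 0 0;0.03 0 0 0 0 0 0;0.03 0 0 0 0 0 0'
python3 -c "
from loc import *
show([(.542,-.02)])"
```

```text
clock: 5.07
position: [0.5263, -0.0534, 0.0283]
tool_rot: [3.142, -0.0, 1.047]
force: [0.2, 0.3, -0.1]
grip_width: 0.03
finger_force: 0.1
clock: 5.73
position: [0.5186, -0.0668, 0.0283]
tool_rot: [3.141, -0.0, 1.047]
force: [-0.2, 0.6, 0.1]
grip_width: 0.0299
finger_force: 0.0
tcp [ 0.5186 -0.0668  0.0283] rail -0.11511345020806005 -0.13638760016268717 yaw rail 57.04448091829127 [-0.1948  0.5605  0.0854]
top [  0.5429  -0.0194   0.0284 225.      -0.0884  -0.0903]
side [  0.543   -0.0175   0.03   192.      -0.0882  -0.0884]
```

```bash
python3 -m crank '0.03 0 -.0067 0 0 0 7.13;0.03 0 -.0067 0 0 0 7.13;0.03 0 -.0067 0 0 0 7.13;0.03 0 -.0067 0 0 0 7.13;0.03 0 -.0067 0 0 0 7.13;0.03 0 -.0067 0 0 0 7.13;0.03 0 -.0067 0 0 0 7.13;0.03 0 -.0067 0 0 0 7.13'
python3 -c "
from loc import *
show([(.542,-.02)])"
```

```text
clock: 6.5
position: [0.4888, -0.0244, 0.0284]
tool_rot: [-3.142, -0.0, 0.045]
force: [-0.2, 0.9, 0.2]
grip_width: 0.0295
finger_force: 0.0
tcp [ 0.4888 -0.0244  0.0284] rail -0.14267953195594243 -0.09253394667232626 yaw rail -0.34865524195673586 [-0.1876  0.8781  0.2451]
top none
side [  0.5443  -0.0201   0.0306 135.      -0.087   -0.0911]
```

```bash
python3 -m crank '0.03 .004 -.0015 0 0 0 0;0.03 .004 -.001 0 0 0 0;0.03 .004 0 0 0 0 0;0.03 .003 0 0 0 0 0;0.03 .002 0 0 0 0 0;0.03 .002 0 0 0 0 0;0.03 .002 0 0 0 0 0;0.03 .002 0 0 0 0 0'
python3 -m crank '0.03 .003 0 0 0 0 0;0.03 .003 0 0 0 0 0;0.03 .003 0 0 0 0 0;0.03 .003 0 0 0 0 0;0.03 .003 0 0 0 0 0;0.03 .003 0 0 0 0 0;0.03 .003 0 0 0 0 0;0.03 .003 0 0 0 0 0'
python3 -c "
from loc import *
show([(.57,-.02)])"
```

```text
clock: 7.27
position: [0.5119, -0.0213, 0.0283]
tool_rot: [3.142, 0.0, 0.051]
force: [-0.2, -0.2, 0.6]
grip_width: 0.0299
finger_force: 0.2
clock: 7.93
position: [0.536, -0.0199, 0.0283]
tool_rot: [3.142, 0.0, 0.051]
force: [0.1, -0.4, -0.7]
grip_width: 0.03
finger_force: 0.2
tcp [ 0.536  -0.0199  0.0283] rail -0.09530571725314556 -0.09045876286626024 yaw rail -0.005883436148633362 [ 0.0929 -0.4213 -0.6566]
top none
side [ 0.5734 -0.0104  0.0272 80.     -0.0575 -0.0829]
```

```bash
python3 -m crank '0.03 .003 0 0 0 0 0;0.03 .003 0 0 0 0 0;0.03 .003 0 0 0 0 0;0.03 .003 0 0 0 0 0;0.03 .003 0 0 0 0 0;0.03 .003 0 0 0 0 0;0.03 .0025 0 0 0 0 0;0.03 .002 0 0 0 0 0'
python3 -m crank '0.03 .0005 0 0 0 0 0;0.03 .0005 0 0 0 0 0;0.03 .0005 0 0 0 0 0;0.03 .0005 0 0 0 0 0;0.03 .0005 0 0 0 0 0;0.03 .0005 0 0 0 0 0;0.03 .0005 0 0 0 0 0;0.03 .0005 0 0 0 0 0'
python3 -c "
from loc import *
f=show([(.60,-.015)])
"
```

```text
clock: 8.7
position: [0.5586, -0.0187, 0.0283]
tool_rot: [-3.142, -0.0, 0.051]
force: [0.1, 0.1, -0.7]
grip_width: 0.0295
finger_force: 0.2
clock: 9.37
position: [0.5623, -0.0185, 0.0283]
tool_rot: [-3.142, -0.0, 0.051]
force: [-1.5, 0.1, 0.2]
grip_width: 0.03
finger_force: 0.2
tcp [ 0.5623 -0.0185  0.0283] rail -0.06901539870254658 -0.09043582201674083 yaw rail -0.0016041399143797558 [-1.4929  0.0754  0.1531]
top none
side [ 0.5994 -0.0095  0.0281 74.     -0.0315 -0.0833]
```

```bash
python3 -m crank '0.03 .0004 0 0 0 0 0;0.03 .0004 0 0 0 0 0;0.03 .0004 0 0 0 0 0;0.03 .0004 0 0 0 0 0;0.03 0 0 0 0 0 0;0.03 0 0 0 0 0 0;0.03 0 0 0 0 0 0;0.03 0 0 0 0 0 0'
python3 -c "
from loc import *
f=show([(.60,-.015)])
"
```

```text
clock: 10.13
position: [0.5639, -0.0185, 0.0283]
tool_rot: [3.142, -0.0, 0.051]
force: [0.4, 0.3, 0.4]
grip_width: 0.0299
finger_force: 0.0
tcp [ 0.5639 -0.0185  0.0283] rail -0.06745289655494197 -0.0904214150991142 yaw rail 0.0002175828060624212 [0.3613 0.2909 0.4215]
top none
side [ 0.6043 -0.0038  0.0265 73.     -0.0263 -0.0779]
```

Not in contact with the stop yet. I'll continue slowly, reading the force after each call.

```bash
python3 -m crank '0.03 .0004 0 0 0 0 0;0.03 .0004 0 0 0 0 0;0.03 .0004 0 0 0 0 0;0.03 .0004 0 0 0 0 0;0.03 .0004 0 0 0 0 0;0.03 0 0 0 0 0 0;0.03 0 0 0 0 0 0;0.03 0 0 0 0 0 0'
```

```text
clock: 10.9
position: [0.5659, -0.0183, 0.0283]
tool_rot: [-3.142, -0.0, 0.051]
force: [-0.2, 0.0, -0.6]
grip_width: 0.0296
finger_force: 0.0
```

```bash
python3 -m crank '0.03 .0003 0 0 0 0 0;0.03 .0003 0 0 0 0 0;0.03 .0003 0 0 0 0 0;0.03 .0003 0 0 0 0 0;0.03 0 0 0 0 0 0;0.03 0 0 0 0 0 0;0.03 0 0 0 0 0 0;0.03 0 0 0 0 0 0'
```

```text
clock: 11.57
position: [0.567, -0.0183, 0.0283]
tool_rot: [-3.142, -0.0, 0.051]
force: [0.9, -0.1, -0.4]
grip_width: 0.0301
finger_force: 0.0
```

```bash
python3 -m crank '0.03 .0003 0 0 0 0 0;0.03 .0003 0 0 0 0 0;0.03 .0003 0 0 0 0 0;0.03 .0003 0 0 0 0 0;0.03 0 0 0 0 0 0;0.03 0 0 0 0 0 0;0.03 0 0 0 0 0 0;0.03 0 0 0 0 0 0'
python3 - <<'E'
from loc import *
b=show([(.6,-.015)])['pixels'][150:250,240:400];a=grab_frame('top')['pixels'][135:235,225:385]
im=np.vstack([cv2.resize(x,None,fx=3,fy=3,interpolation=cv2.INTER_CUBIC) for x in(a,b)])
cv2.imwrite('pics/c3.png',im[:,:,::-1])
E
```

```text
clock: 12.23
position: [0.5675, -0.0183, 0.0282]
tool_rot: [-3.142, 0.002, 0.051]
force: [-5.2, 0.5, 3.6]
grip_width: 0.0297
finger_force: 2.9
tcp [ 0.5675 -0.0183  0.0282] rail -0.06382940138540191 -0.09044408558904593 yaw rail -0.0014631723796903744 [-5.2361  0.4552  3.5813]
top none
side [ 0.6017 -0.0078  0.0277 71.     -0.0291 -0.0817]
```

View pics/c3.png

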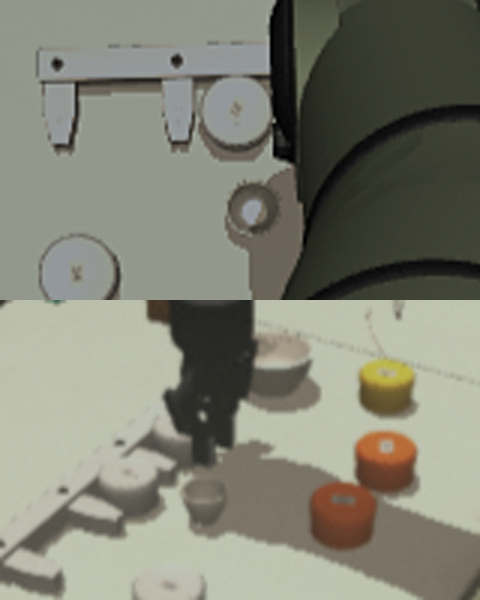

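The force rose to 5 N and the motion stopped at the expected place, so the right tin is home. The picture shows the home tin and crucible unmoved. I'll back off and go to the left tin.

```bash
python3 -m crank '0.03 -.001 0 0 0 0 0;0.03 -.003 0 0 0 0 0;0.03 -.006 0 0 0 0 0;0.03 -.008 0 0 0 0 0;0.03 -.008 0 0 0 0 0;0.03 -.006 0 0 0 0 0;0.03 -.004 0 0 0 0 0;0.03 0 0 -.01 0 0 0'
python3 -m crank '0.03 0 0 -.015 0 0 0;0.03 0 0 -.015 0 0 0;0.03 0 0 -.015 0 0 0;0.03 0 0 -.015 0 0 0;0.03 0 0 -.015 0 0 0;0.03 0 0 -.015 0 0 0;0.03 0 0 0 0 0 0;0.03 0 0 0 0 0 0'
python3 -m crank '0.03 -.012 -.0294 0 0 0 0;0.03 -.012 -.0294 0 0 0 0;0.03 -.012 -.0294 0 0 0 0;0.03 -.012 -.0294 0 0 0 0;0.03 -.012 -.0294 0 0 0 0;0.03 -.012 -.0294 0 0 0 0;0.03 -.012 -.0294 0 0 0 0;0.03 -.012 -.0294 0 0 0 0'
python3 -c "
from loc import *
show([(.6022,-.0166),(.474,.188)])"
```

```text
clock: 13.05
position: [0.5306, -0.0201, 0.0374]
tool_rot: [-3.142, 0.003, 0.051]
force: [-1.1, 0.3, 0.0]
grip_width: 0.0298
finger_force: 0.0
clock: 13.72
position: [0.5329, -0.02, 0.1295]
tool_rot: [-3.141, -0.002, 0.051]
force: [0.2, 0.2, -1.2]
grip_width: 0.0297
finger_force: 0.0
clock: 14.38
position: [0.4233, 0.2111, 0.1279]
tool_rot: [3.141, 0.001, 0.051]
force: [1.2, 0.5, -0.2]
grip_width: 0.0297
finger_force: 0.0
tcp [0.4233 0.2111 0.1279] rail -0.19607739044483008 0.1459754330483662 yaw rail -0.005482739495821939 [ 1.2281  0.4848 -0.1668]
top [  0.6026  -0.0177   0.0289 495.      -0.0288  -0.0916]
top [  0.4741   0.1881   0.0289 517.      -0.1465   0.1204]
side [ 0.6197  0.0037  0.0115 10.     -0.0106 -0.0711]
side [  0.4735   0.1918   0.0298 319.      -0.1469   0.1241]
```

```bash
python3 -m crank '0.03 0 0 .02 0 0 6.68;0.03 0 0 .02 0 0 6.68;0.03 0 0 .02 0 0 6.68;0.03 0 0 .015 0 0 6.68;0.03 0 0 .01 0 0 0;0.03 0 0 .008 0 0 0;0.03 0 0 .006 0 0 0;0.03 0 0 0 0 0 0'
python3 -m crank '0.03 .003 0 0 0 0 0;0.03 .003 0 0 0 0 0;0.03 .003 0 0 0 0 0;0.03 .003 0 0 0 0 0;0.03 .002 0 0 0 0 0;0.03 .002 0 0 0 0 0;0.03 .002 0 0 0 0 0;0.03 .002 0 0 0 0 0'
python3 -m crank '0.03 .002 0 0 0 0 0;0.03 .003 0 0 0 0 0;0.03 .0035 0 0 0 0 0;0.03 .0035 0 0 0 0 0;0.03 .0035 0 0 0 0 0;0.03 .0035 0 0 0 0 0;0.03 .0035 0 0 0 0 0;0.03 .002 0 0 0 0 0'
python3 -c "
from loc import *
show([(.50,.175)])"
```

```text
clock: 15.15
position: [0.4242, 0.2096, 0.0286]
tool_rot: [3.141, 0.001, -0.413]
force: [-1.0, -0.4, 0.1]
grip_width: 0.0297
finger_force: 0.0
clock: 15.82
position: [0.4428, 0.2018, 0.0293]
tool_rot: [-3.142, 0.0, -0.415]
force: [-1.4, -0.6, -0.5]
grip_width: 0.0297
finger_force: 0.3
clock: 16.48
position: [0.4656, 0.1917, 0.0293]
tool_rot: [-3.142, -0.0, -0.416]
force: [-0.3, -0.3, 0.6]
grip_width: 0.03
finger_force: 0.2
tcp [0.4656 0.1917 0.0293] rail -0.15482748333187696 0.12444691406277714 yaw rail -26.742167175499294 [-0.2785 -0.3094  0.5608]
top [  0.4997   0.1667   0.026  151.      -0.1221   0.0978]
side [ 0.483   0.1746  0.0226 67.     -0.1383  0.1066]
```

```bash
python3 -m crank '0.03 .003 0 0 0 0 0;0.03 .003 0 0 0 0 0;0.03 .0035 0 0 0 0 0;0.03 .0035 0 0 0 0 0;0.03 .0035 0 0 0 0 0;0.03 .0035 0 0 0 0 0;0.03 .0035 0 0 0 0 0;0.03 .003 0 0 0 0 0'
python3 -m crank '0.03 .003 0 0 0 0 0;0.03 .003 0 0 0 0 0;0.03 .003 0 0 0 0 0;0.03 .0025 0 0 0 0 0;0.03 .002 0 0 0 0 0;0.03 .001 0 0 0 0 0;0.03 0 0 0 0 0 0;0.03 -.003 0 0 0 0 0'
python3 -m crank '0.03 -.003 0 0 0 0 0;0.03 -.004 0 0 0 0 0;0.03 -.004 0 0 0 0 0;0.03 -.004 0 0 0 0 0;0.03 -.002 0 0 0 0 0;0.03 0 0 0 0 0 0;0.03 0 0 0 0 0 0;0.03 0 0 0 0 0 0'
python3 -c "
from loc import *
show([(.536,.16)])"
```

```text
clock: 17.25
position: [0.4898, 0.181, 0.0293]
tool_rot: [-3.142, -0.0, -0.415]
force: [-0.6, -0.3, -0.4]
grip_width: 0.0297
finger_force: 0.2
clock: 17.92
position: [0.5002, 0.1764, 0.0293]
tool_rot: [-3.141, -0.0, -0.416]
force: [0.0, -0.0, -0.3]
grip_width: 0.0301
finger_force: 0.0
clock: 18.58
position: [0.4845, 0.1834, 0.0293]
tool_rot: [-3.142, -0.0, -0.415]
force: [-0.4, 0.3, -0.4]
grip_width: 0.0301
finger_force: 0.0
tcp [0.4845 0.1834 0.0293] rail -0.1364026542597771 0.11525056790827397 yaw rail -26.729536418512186 [-0.3887  0.3224 -0.3809]
top [  0.5371   0.155    0.0277 229.      -0.0853   0.0842]
side [ 0.5445  0.1666  0.021  33.     -0.0773  0.0954]
```

```bash
python3 -m crank '0.03 0 .0065 0 0 0 -6.68;0.03 0 .0065 0 0 0 -6.68;0.03 0 .0065 0 0 0 -6.68;0.03 0 .0065 0 0 0 -6.68;0.03 0 0 0 0 0 0;0.03 0 0 0 0 0 0;0.03 0 0 0 0 0 0;0.03 0 0 0 0 0 0'
python3 - <<'E'
from loc import *
show([(.536,.16)])
f=grab_frame('top')
im=cv2.resize(f['pixels'][135:235,225:385,::-1],None,fx=4,fy=4,interpolation=cv2.INTER_CUBIC);cv2.imwrite('pics/c4.png',im)
E
```

```text
clock: 19.35
position: [0.4782, 0.159, 0.0293]
tool_rot: [-3.141, -0.0, 0.049]
force: [-0.9, 0.4, 0.2]
grip_width: 0.03
finger_force: 0.0
tcp [0.4782 0.159  0.0293] rail -0.14390094536600911 0.09114236992230292 yaw rail -0.14247042558487355 [-0.9295  0.4135  0.2298]
top none
side [  0.5349   0.1656   0.029  143.      -0.087    0.0949]
```

View pics/c4.png

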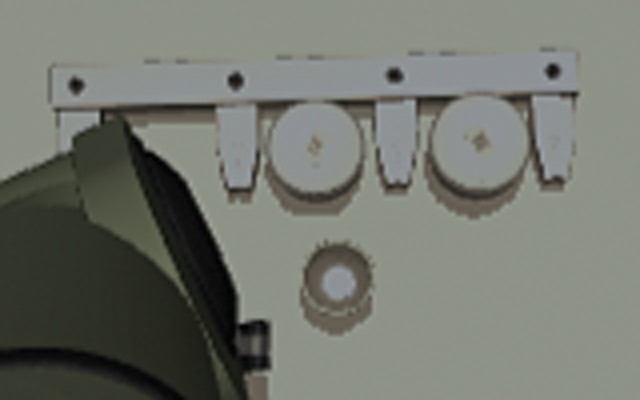

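The right and middle tins are home, at (480,141) and (316,147), and the crucible is in place at (338,280). The arm hides the left tin from above, so I'm using the side view for it. I'll push it straight in.

```bash
python3 -m crank '0.03 .004 0 0 0 0 0;0.03 .004 0 0 0 0 0;0.03 .004 0 0 0 0 0;0.03 .003 0 0 0 0 0;0.03 .002 0 0 0 0 0;0.03 .002 0 0 0 0 0;0.03 .002 0 0 0 0 0;0.03 .002 0 0 0 0 0'
python3 -m crank '0.03 .003 0 0 0 0 0;0.03 .003 0 0 0 0 0;0.03 .003 0 0 0 0 0;0.03 .003 0 0 0 0 0;0.03 .003 0 0 0 0 0;0.03 .003 0 0 0 0 0;0.03 .003 0 0 0 0 0;0.03 .003 0 0 0 0 0'
python3 -c "
from loc import *
show([(.57,.165)])"
```

```text
clock: 20.17
position: [0.5013, 0.1596, 0.0293]
tool_rot: [3.142, 0.0, 0.051]
force: [-0.3, 0.3, 0.2]
grip_width: 0.0296
finger_force: 0.2
clock: 20.83
position: [0.5254, 0.1609, 0.0293]
tool_rot: [-3.142, 0.0, 0.051]
force: [0.4, -0.5, -0.3]
grip_width: 0.0303
finger_force: 0.2
tcp [0.5254 0.1609 0.0293] rail -0.09665068865958021 0.09063718394729965 yaw rail -0.002436469327221679 [ 0.4154 -0.5307 -0.2777]
top none
side [ 0.5652  0.1786  0.0235 62.     -0.056   0.1064]
```

```bash
python3 -m crank '0.03 .003 0 0 0 0 0;0.03 .003 0 0 0 0 0;0.03 .003 0 0 0 0 0;0.03 .003 0 0 0 0 0;0.03 .003 0 0 0 0 0;0.03 .003 0 0 0 0 0;0.03 .003 0 0 0 0 0;0.03 .003 0 0 0 0 0'
python3 -m crank '0.03 .0015 0 0 0 0 0;0.03 .001 0 0 0 0 0;0.03 .001 0 0 0 0 0;0.03 .001 0 0 0 0 0;0.03 .001 0 0 0 0 0;0.03 .0005 0 0 0 0 0;0.03 .0005 0 0 0 0 0;0.03 .0005 0 0 0 0 0'
```

```text
clock: 21.6
position: [0.5494, 0.1621, 0.0293]
tool_rot: [3.142, 0.0, 0.051]
force: [0.6, 0.1, -0.0]
grip_width: 0.0302
finger_force: 0.2
clock: 22.27
position: [0.5561, 0.1624, 0.0293]
tool_rot: [-3.142, 0.0, 0.051]
force: [-0.7, -0.0, 0.3]
grip_width: 0.0301
finger_force: 0.2
```

```bash
python3 -m crank '0.03 .0003 0 0 0 0 0;0.03 .0003 0 0 0 0 0;0.03 .0003 0 0 0 0 0;0.03 .0003 0 0 0 0 0;0.03 0 0 0 0 0 0;0.03 0 0 0 0 0 0;0.03 0 0 0 0 0 0;0.03 0 0 0 0 0 0'
python3 -c "
from loc import *
show([(.57,.165)])"
```

```text
clock: 22.93
position: [0.5573, 0.1625, 0.0293]
tool_rot: [-3.142, -0.0, 0.051]
force: [0.2, 0.7, -0.4]
grip_width: 0.0296
finger_force: 0.0
tcp [0.5573 0.1625 0.0293] rail -0.06473053299395806 0.0906767358480711 yaw rail 1.5722605132569955e-05 [ 0.1922  0.7239 -0.4356]
top none
side [ 0.5911  0.1841  0.0168 32.     -0.0299  0.1105]
```

```bash
python3 -m crank '0.03 .0003 0 0 0 0 0;0.03 .0003 0 0 0 0 0;0.03 .0003 0 0 0 0 0;0.03 .0003 0 0 0 0 0;0.03 0 0 0 0 0 0;0.03 0 0 0 0 0 0;0.03 0 0 0 0 0 0;0.03 0 0 0 0 0 0'
```

```text
clock: 23.7
position: [0.558, 0.1625, 0.0292]
tool_rot: [3.141, 0.001, 0.051]
force: [-6.1, 0.2, 2.5]
grip_width: 0.0299
finger_force: 2.4
```

```bash
python3 -m crank '0.03 .0002 0 0 0 0 0;0.03 .0002 0 0 0 0 0;0.03 .0002 0 0 0 0 0;0.03 0 0 0 0 0 0;0.03 0 0 0 0 0 0;0.03 0 0 0 0 0 0;0.03 0 0 0 0 0 0;0.03 0 0 0 0 0 0'
```

```text
clock: 24.37
position: [0.5581, 0.1625, 0.0291]
tool_rot: [3.141, 0.002, 0.051]
force: [-9.0, -0.3, 3.6]
grip_width: 0.0304
finger_force: 4.0
```

The left tin is against the stop: the force rose to 9 N with no further travel. I'll back off and check.

```bash
python3 -m crank '0.03 -.001 0 0 0 0 0;0.03 -.002 0 0 0 0 0;0.03 -.005 0 0 0 0 0;0.03 -.008 0 0 0 0 0;0.03 -.008 0 0 0 0 0;0.03 -.006 0 0 0 0 0;0.03 -.004 0 0 0 0 0;0.03 0 0 -.01 0 0 0'
python3 -m crank '0.03 0 0 -.015 0 0 0;0.03 0 0 -.02 0 0 0;0.03 0 0 -.025 0 0 0;0.03 0 0 -.025 0 0 0;0.03 -.01 0 -.025 0 0 0;0.03 -.02 0 -.02 0 0 0;0.03 -.02 0 -.01 0 0 0;0.03 -.02 0 0 0 0 0'
python3 - <<'E'
from loc import *
show([(.593,.1632),(.6022,-.0166)])
f=grab_frame('top');b=grab_frame('side')['pixels'][150:290,200:424]
print('home',loc(f,(.597,.0746),.034),'jar',loc(f,(.5824,.3116),.072),'mortar',loc(f,(.596,-.1786),.048))
a=f['pixels'][130:240,170:450]
im=np.vstack([cv2.resize(x,(672,h),interpolation=cv2.INTER_CUBIC) for x,h in((a,264),(b,336))])[:,:,::-1]
cv2.imwrite('pics/c5.png',im)
E
```

```text
clock: 25.03
position: [0.5234, 0.1606, 0.0384]
tool_rot: [3.141, 0.003, 0.052]
force: [-0.5, -0.3, -0.6]
grip_width: 0.03
finger_force: 0.0
clock: 25.7
position: [0.4555, 0.1575, 0.1821]
tool_rot: [-3.14, -0.004, 0.051]
force: [-0.2, 0.5, 0.4]
grip_width: 0.0301
finger_force: 0.0
tcp [0.4555 0.1575 0.1821] rail -0.16670403732540995 0.09082087318158477 yaw rail -0.027198822690038902 [-0.2087  0.5313  0.3507]
top [  0.5934   0.1631   0.0288 447.      -0.0287   0.0894]
top [  0.6027  -0.0174   0.0289 495.      -0.0286  -0.0914]
side [  0.5918   0.1691   0.0296 256.      -0.0299   0.0955]
side [ 0.603  -0.0103  0.0285 92.     -0.028  -0.0843]
home [  0.599    0.0748   0.0277 453.      -0.0276   0.0009] jar [ 0.5757  0.3374  0.0001  1.     -0.0374  0.2643] mortar [  0.596   -0.1786   0.0401 175.      -0.0436  -0.252 ]
```

View pics/c5.png

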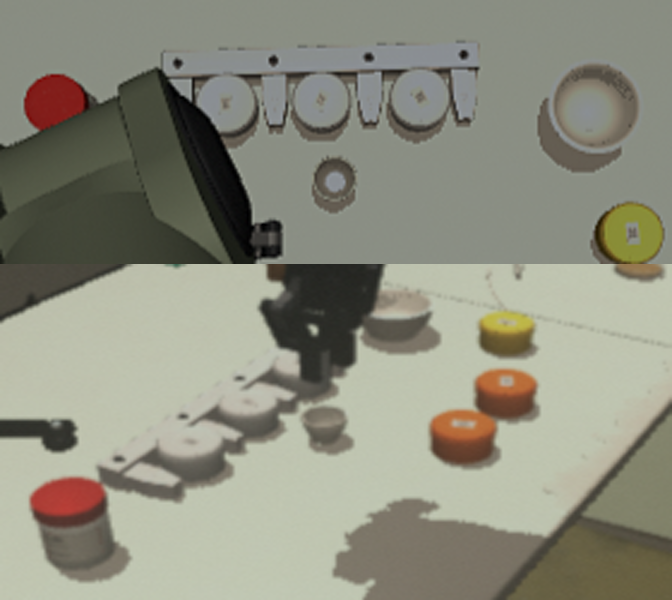

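All three bays hold a tin, at (227,104), (321,101) and (418,98) in the top view. Both pushed tins' centres are 29 mm before the stop. The crucible, jar and mortar are where they stood, and the robot touches nothing.

```bash
python3 -c "
from workcell import bot
print(bot.job_done())"
```

```text
the job is handed in; nothing more can be done
None
```

Both tins are pushed fully home, so all three bays hold a tin; the final pictures show the middle tin, crucible, jar and mortar still in place, and I handed the job in at about 26 s.

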